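Unnest the toy tumblers into their size rows

TASK

On the toy stall's bench a slim orange tumbler is nested inside a wide blue one. Pull the two apart and stand each one upright in its own display row, centred on the empty paper disc next to the tumbler of the same size. Never tip either tumbler over, and leave the tumblers already on display, the toy truck and the yellow tin where they are.

Things in the scene. Friction and masses are not known exactly. Their poses are not given: they have to be found in the camera images.
- small_cup: The nested one: slim orange plastic toy tumbler, open top: 95 high, outer diameter 46 at the rim tapering to 40 at the foot, wall 3, floor 5 thick, 50 g. It starts standing loosely on the big cup's floor, its top 40 above the big rim, and lifts straight out. Origin: centre of its underside, z up out of the mouth.
- big_cup: The outer one of the nest, standing on the table, with the small cup in it: wide blue plastic toy tumbler, open top: 60 high, outer diameter 62 at the rim tapering to 52 at the foot, wall 3, floor 5 thick, 70 g. Origin: centre of its underside, z up out of the mouth.
- small_spot (a point): Centre of the empty paper disc (diameter 60) on the lane floor of the fixed wooden row for slim orange tumblers: strip 80 wide, 220 long, floor 8 above the table, side rails 6 wide, 6 above the floor. x: along the row, away from the robot, to a like disc 110 on where a tumbler of that size stands; y: across; z: up. The rows swap sides and turn up to 15 degrees.
- big_spot (a point): Centre of the empty paper disc (diameter 74) on the lane floor of the fixed wooden row for wide blue tumblers: strip 96 wide, 220 long, floor 8 above the table, side rails 6 wide, 6 above the floor. x: along the row, away from the robot, to a like disc 110 on where a tumbler of that size stands; y: across; z: up. The rows swap sides and turn up to 15 degrees.
- show_small: Bystander on the far disc of the small row, same as the small cup: slim orange plastic toy tumbler, open top: 95 high, outer diameter 46 at the rim tapering to 40 at the foot, wall 3, floor 5 thick, 50 g. Origin: centre of its underside, z up out of the mouth. Leave it.
- show_big: Bystander on the far disc of the big row, same as the big cup: wide blue plastic toy tumbler, open top: 60 high, outer diameter 62 at the rim tapering to 52 at the foot, wall 3, floor 5 thick, 70 g. Origin: centre of its underside, z up out of the mouth. Leave it.
- truck: Bystander: toy truck, red cab, green box body, 132 long (x), 62 wide, 68 high, beyond the nest. Origin on the table under its middle. Leave it.
- tin: Bystander: round yellow tin with lid, diameter 70, 55 high, beyond the nest, right of the truck. Origin: centre of its underside. Leave it.

How it is judged:
By the outcome, as a careful person would: the job done as asked, in the order asked, and still so for the second after the job is handed in, with the robot touching nothing.
It also fails if it takes over 64 s, if anything falls off the work surface, if the arm or the gripper's body presses on something with over 40 N, if the wrist force passes 120 N, or if a joint passes its speed limit or range.

ROBOT

A 7-joint arm with a two-finger parallel gripper is mounted at the origin on the work surface. World frame = base frame: x ahead of the robot, y to its left, z up, the work surface at z = 0. Lengths are in m, angles in rad, forces in N, time in s.
With the tool pointing down it reaches from about 0.35 to 0.9 m from the base axis. Payload 19.9 kg.
Tool frame: the origin (TCP) lies at the very end of the fingers, on their centre line; the grasp point (between the pads) lies 19 mm behind it; z points along the fingers, y is the line along which they close (so a half turn about z gives the same grasp; the last joint's range is limited). The gripper opens to 94 mm and grips with 3 to 60 N. Pads are 16 mm wide; open, the fingers measure 119 mm over their backs; the gripper's body (75 mm by 177 mm) begins 78 mm behind the grasp point.
Start: joints at [1.179, 0.417, -0.01, 1.614, 0.005, 1.111, -0.053], TCP at [0.214, -0.587, 0.205] pointing down, gripper open.
Joint ranges: [-2.81, 2.81], [-0.39, 2.02], [-1.27, 1.25], [0.06, 2.57], [-1.19, 4.33], [0.19, 2], [-2.82, 2.82]. Speed limits (rad/s): [1.89, 1.89, 2.39, 2.39, 3.01, 3.01, 3.01].

INTERFACE

Orientations are given as [roll, pitch, yaw] about the fixed x, y, z axes, in that order (R = Rz(yaw) Ry(pitch) Rx(roll)).
In Python, from cell import ctrl gives the robot as it stands.
- The arm moves only by the tool pendant, called after ">>>" as a command line: name --argument value ..., lists and objects as JSON in quotes. Schema: {"type":"object","properties":{"ticks":{"type":"object","properties":{"dx":{"type":"array","items":{"type":"number"},"minItems":1,"maxItems":10},"dy":{"type":"array","items":{"type":"number"},"minItems":1,"maxItems":10},"dz":{"type":"array","items":{"type":"number"},"minItems":1,"maxItems":10},"rz":{"type":"array","items":{"type":"number"},"minItems":1,"maxItems":10}},"additionalProperties":false,"required":["dx","dy","dz","rz"]},"aperture":{"type":"number"},"only":{"type":"string"},"quiet":{"type":"boolean"},"lines":{"type":"string"}},"required":["ticks"],"additionalProperties":false}. ticks is an object with one list for each field, all of the same length, 1 to 10, a row being the entries at one place: dx, dy, dz (the shift in shares of the most that a row can go, 1 being 50 mm), rz (a turn about the tool's z in units of 0.2 rad); each row shifts and turns the commanded pose from where the row before left it, along the tool's axes as they then stand; what a row does not reach is not made up. A row lasts 1/10 s, in which the tool goes at most 0.05 m and 0.15 rad, less where a joint would pass 70% of its speed; a pose out of reach is approached as far as the arm can. aperture is the opening from 0.0 (shut) to 1.0 (fully open), set as the call begins (left out keeps the last). The fingers move at their own pace and stop on an object; the grip force is fixed at half the most. Time passes only in rows, so rows that do not move let the fingers close. The tool returns the time, the measured TCP pose, the force, the opening and the grip force at its end. only (a regular expression) keeps the lines of the reply that match it, lines (a string "A,B") keeps lines A to B, and quiet returns only ok. Input that does not fit is refused with a message, and nothing moves.
- ctrl.state(): the state, without advancing time (a new reading comes with each control period).
- ctrl.snapshot(name): name is "scene" or "top" or "wrist"; returns a dict with "image" (420x560x3 uint8, red, green, blue), "depth" (420x560 float32, m along the optical axis (not along the pixel's ray), 0 where there is no reading), "K" (3x3 intrinsics, pixels), "R" (3x3) and "t" (3): a world point X has camera coordinates R X + t; the wrist camera has in their place "tool_from_camera" (4x4, takes a point from camera to tool coordinates, whose origin is the TCP and whose axes are the flange's). Camera axes: x right, y down, z forward; pixel columns grow to the right and rows downward; lengths in m; the calibration is good to about 2 mm. A picture is of the moment at which its call begins: read the wrist's pose just before it.
- ctrl.job_done(): hands the job in; it is judged then, once.
The state is a dict: "time_s": time; "q": joint angles; "dq": joint speeds; "tau": joint torques, N m; "position": TCP position; "ee_rot": TCP orientation; "contact_force": force on the tool from outside, world axes, zero at the start; "wrist_torque": the same for the moment, N m; "opening": opening from 0.0 (shut) to 1.0 (fully open); "finger_force": force on a finger pad.
Only numpy, scipy, OpenCV 4.12 (cv2) and the standard library are available. Lean on these libraries where they do the work, as an engineer would, in place of code of your own. Each camera call takes 0.05 s, during which the arm holds its last target. There are 200 camera calls.

## Working session

There is one attempt and no reset: what is moved stays moved. The work goes in short steps, Python scripts to look and compute and a tool call to move; the robot and the scene stay as the last step left them, time stands still between calls to the robot, and variables do not carry over. Pictures are saved under pics/ and viewed, at most 10 in all, crops included, and the job is handed in when it is done.

```bash
ls; mkdir -p pics; cat > h.py <<'E'
import numpy as np, cv2
from cell import ctrl
def snap(n,f):
    s=ctrl.snapshot(n); np.savez('pics/'+f+'.npz',**s); cv2.imwrite('pics/'+f+'.png',s['image'][...,::-1]); return s
def cloud(s,T=None):
    d=s['depth'];v,u=np.indices(d.shape)
    P=np.stack([(u-s['K'][0,2])/s['K'][0,0]*d,(v-s['K'][1,2])/s['K'][1,1]*d,d],-1)
    return (P-s['t'])@s['R']
E
python3 - <<'E'
from h import *
for n in('top','scene'):
    s=snap(n,n+'1'); print(s['K'],s['R'],s['t'])
st=ctrl.state(); print(st)
E
```

```text
cell.py
pics
[[464.47682209   0.         278.12179148]
 [  0.         464.47682209 203.63567687]
 [  0.           0.           1.        ]] [[ 0.02890287 -0.99954612  0.00849611]
 [-0.98774774 -0.02986369 -0.15317491]
 [ 0.15335911 -0.00396482 -0.98816257]] [-0.02434729  0.64443323  0.95365194]
[[386.22018799   0.         278.80434017]
 [  0.         386.22018799 210.63692242]
 [  0.           0.           1.        ]] [[-0.35347704  0.93543631  0.00359004]
 [ 0.69152991  0.26389178 -0.67241915]
 [-0.62995267 -0.23520211 -0.74016187]] [ 0.20605519 -0.40215284  1.35454128]
{'time_s': 0.1, 'q': array([ 1.17951981,  0.41793956, -0.0103052 ,  1.61404989,  0.00472194,
        1.11070777, -0.05297625]), 'dq': array([-0.00026307, -0.00094986, -0.00077534, -0.00151649,  0.00111045,
       -0.00123072, -0.00129142]), 'tau': array([ 2.42293972e-04, -8.52583337e+01,  6.40047379e-01, -4.26695681e+01,
       -4.87681967e-02,  1.63821399e-02,  5.52848587e-05]), 'position': array([ 0.21405862, -0.58686751,  0.204899  ]), 'ee_rot': array([-3.14051608e+00,  1.03211121e-04,  3.49819800e-01]), 'contact_force': array([-0.10252399, -0.72748245, -0.07356066]), 'wrist_torque': array([-0.0054916 ,  0.02502596, -0.02940783]), 'finger_force': 0.0, 'opening': 1.00075206522951}
```

View pics/top1.png

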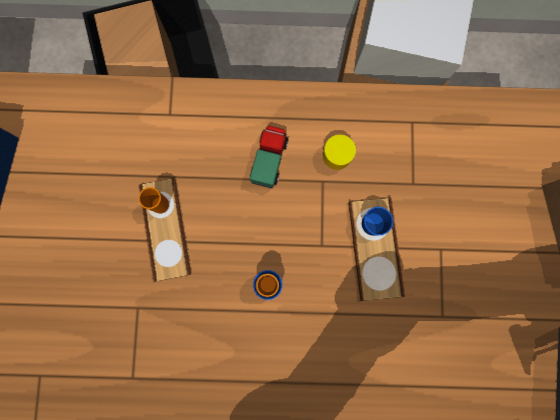

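View pics/scene1.png

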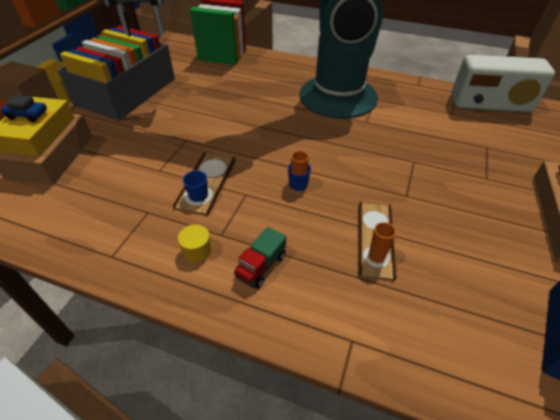

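The top view shows the nest at (267,285), the empty small disc at (168,253) and the empty big disc at (379,273). The display tumblers are at (152,199) and (376,222), with the truck and tin beyond.

```bash
cat >> h.py <<'E'
def disc(s,u,v,r,z,lo):
    """centroid of low-saturation bright disc near pixel, intersected with plane z"""
    hsv=cv2.cvtColor(s['image'],cv2.COLOR_RGB2HSV)
    m=((hsv[...,1]<60)&(hsv[...,2]>lo)).astype(np.uint8)
    n,l,st,c=cv2.connectedComponentsWithStats(m)
    k=l[v,u]; cs,_=cv2.findContours((l==k).astype(np.uint8),0,1); e=cv2.fitEllipse(cv2.convexHull(max(cs,key=len)))
    return np.array(e[0]),e[1],st[k],ray(s,e[0],z)
def ray(s,p,z):
    d=s['R'].T@np.array([(p[0]-s['K'][0,2])/s['K'][0,0],(p[1]-s['K'][1,2])/s['K'][1,1],1]); c=-s['R'].T@s['t']
    return c+d*(z-c[2])/d[2]
def rim(s,u,v,w,z,tol=.006):
    P=cloud(s)[v-w:v+w,u-w:u+w].reshape(-1,3); Q=P[abs(P[:,2]-z)<tol]
    (c,r)=cv2.minEnclosingCircle(Q[:,:2].astype(np.float32)); return c,r,len(Q),Q[:,2].mean()
E
python3 - <<'E'
from h import *
s=dict(np.load('pics/top1.npz'))
for a in((168,253,.008),(379,273,.008)): print(disc(s,a[0],a[1],20,a[2],110))
print('nest small',rim(s,267,285,20,.100)); print('nest big',rim(s,267,285,20,.06,.004))
print('show small',rim(s,152,199,20,.103)); print('show big',rim(s,376,222,25,.068))
P=cloud(s)
for p in((168,253),(379,273),(267,320),(340,150),(267,285),(140,230),(265,170)): print(p,P[p[1],p[0]])
c=np.hstack([cv2.resize(s['image'][y-35:y+35,x-40:x+40],(400,350),interpolation=cv2.INTER_CUBIC) for x,y in((267,285),(168,243))])
cv2.imwrite('pics/c1.png',c[...,::-1])
E
```

```text
(array([167.89501953, 252.85591125]), (26.82743263244629, 27.62826919555664), array([155, 240,  27,  27, 591], dtype=int32), array([0.533936  , 0.23490951, 0.008     ]))
(array([378.80352783, 273.06497192]), (32.70173263549805, 33.95562744140625), array([363, 257,  33,  33, 883], dtype=int32), array([ 0.50325271, -0.23177132,  0.008     ]))
nest small ((0.47298485040664673, 0.011781901121139526), 0.022806795313954353, 108, np.float64(0.10069989710955458))
nest big ((0.4729035496711731, 0.011570361442863941), 0.030785664916038513, 149, np.float64(0.06064300966991918))
show small ((0.6411879062652588, 0.25780969858169556), 0.023027796298265457, 132, np.float64(0.10284722464712909))
show big ((0.6127493977546692, -0.21815980970859528), 0.030830219388008118, 157, np.float64(0.06783341209134268))
(168, 253) [0.53365736 0.23482994 0.00724426]
(379, 273) [ 0.50338898 -0.23187072  0.00949883]
(267, 320) [ 3.94827695e-01  1.13580045e-02 -3.10846846e-04]
(340, 150) [ 0.76679477 -0.13722172  0.05573459]
(267, 285) [0.47033393 0.01364141 0.01136281]
(140, 230) [ 0.58348878  0.3027589  -0.00092297]
(265, 170) [0.71555876 0.02518431 0.06180216]
```

View pics/c1.png

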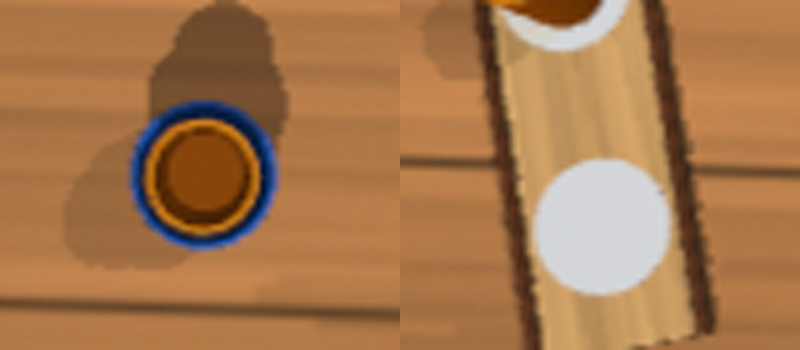

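Heights, radii and disc-to-tumbler spacing (109.7 and 110.3 mm, against 110) all check out. Next I go above the nest.

```bash
cat > go.py <<'E'
import sys
from h import *
from scipy.spatial.transform import Rotation as R
st=ctrl.state(); d=np.array(list(map(float,sys.argv[1:4])))-st['position']
print(st['time_s'],st['position'].round(4),st['ee_rot'].round(3),'tool delta',(R.from_euler('xyz',st['ee_rot']).as_matrix().T@d).round(4),np.linalg.norm(d).round(3))
E
python3 go.py .473 .0117 .16
```

```text
0.1 [ 0.2141 -0.5869  0.2049] [-3.141  0.     0.35 ] tool delta [ 0.4484 -0.4735  0.0454] 0.654
```
0.654 over ~16 rows: each .028 -.0296 .0028 (0.041 m). Joint speed may limit: 0.41 m/s at radius .43 → .95 rad/s < 1.32. fine.

Units first: shifts go in shares of 50 mm and turns go in units of 0.2 rad. So 0.028 m is 0.56, -0.03 m is -0.6.

>>> pendant --ticks '{"dx": [0.3, 0.56, 0.56, 0.56, 0.56, 0.56, 0.56, 0.56, 0.56, 0.56], "dy": [-0.32, -0.6, -0.6, -0.6, -0.6, -0.6, -0.6, -0.6, -0.6, -0.6], "dz": [0, 0, 0, 0, 0, 0, 0, 0, 0, 0], "rz": [0, 0, 0, 0, 0, 0, 0, 0, 0, 0]}' --aperture 0.75

```text
time_s: 1.1
position: [0.3672, -0.2253, 0.2054]
ee_rot: [3.142, 0.0, 0.35]
contact_force: [0.9, -0.5, -0.1]
opening: 0.748
finger_force: 0.0
```

>>> pendant --ticks '{"dx": [0.56, 0.56, 0.56, 0.56, 0.56, 0.3, 0, 0], "dy": [-0.6, -0.6, -0.6, -0.6, -0.6, -0.3, 0, 0], "dz": [0, 0, 0, 0, 0.4, 0.3, 0, 0], "rz": [0, 0, 0, 0, 0, 0, 0, 0]}'

```text
time_s: 1.9
position: [0.4557, -0.0189, 0.1702]
ee_rot: [-3.141, 0.001, 0.35]
contact_force: [-0.6, -1.3, 0.1]
opening: 0.749
finger_force: 0.0
```

```bash
python3 go.py .473 .0117 .067
```

```text
1.9 [ 0.4557 -0.0189  0.1702] [-3.141e+00  1.000e-03  3.500e-01] tool delta [ 0.0268 -0.0227  0.1032] 0.109
```

Converted, 0.03 m is 0.6, 0.025 m is 0.5.

>>> pendant --ticks '{"dx": [0.28, 0.256, 0, 0, 0, 0, 0, 0, 0], "dy": [-0.24, -0.214, 0, 0, 0, 0, 0, 0, 0], "dz": [0, 0, 0.5, 0.6, 0.5, 0.3, 0.12, 0, 0], "rz": [0, 0, 0, 0, 0, 0, 0, 0, 0]}'

```text
time_s: 2.8
position: [0.474, 0.0112, 0.0704]
ee_rot: [3.141, -0.001, 0.349]
contact_force: [-0.3, -0.5, 0.7]
opening: 0.753
finger_force: 0.0
```

```bash
python3 go.py .473 .0117 .067; python3 - <<'E'
from h import *
s=snap('top','top2')
print(disc(s,168,253,20,.008,110)[3])
E
```

```text
2.8 [0.474  0.0112 0.0704] [ 3.141e+00 -1.000e-03  3.490e-01] tool delta [-0.0007 -0.0008  0.0034] 0.004
[0.533936   0.23490951 0.008     ]
```

Converted, 0.002 m is 0.04.

>>> pendant --ticks '{"dx": [0, 0, 0, 0, 0, 0], "dy": [0, 0, 0, 0, 0, 0], "dz": [0.04, 0, 0, 0, 0, 0], "rz": [0, 0, 0, 0, 0, 0]}' --aperture 0.3

```text
time_s: 3.45
position: [0.4736, 0.0118, 0.0675]
ee_rot: [-3.142, -0.0, 0.35]
contact_force: [-0.4, -0.5, 2.7]
opening: 0.471
finger_force: 30.0
```

```bash
python3 go.py .473 .0117 .18
```

```text
3.45 [0.4736 0.0118 0.0675] [-3.142 -0.     0.35 ] tool delta [-5.000e-04 -1.000e-04 -1.125e-01] 0.112
```

Gripped (opening 44 mm, matching the cup). Now lifting straight up.

>>> pendant --ticks '{"dx": [0, 0, 0, 0, 0, 0, 0, 0, 0, 0], "dy": [0, 0, 0, 0, 0, 0, 0, 0, 0, 0], "dz": [-0.1, -0.2, -0.3, -0.3, -0.4, -0.4, -0.3, -0.2, 0, 0], "rz": [0, 0, 0, 0, 0, 0, 0, 0, 0, 0]}'

```text
time_s: 4.45
position: [0.4733, 0.0116, 0.1772]
ee_rot: [-3.142, 0.0, 0.35]
contact_force: [0.0, -0.1, -1.0]
opening: 0.468
finger_force: 30.0
```

```bash
python3 go.py .5339 .2349 .15; python3 - <<'E'
from h import *
s=snap('top','top3'); t=snap('scene','scene3')
cv2.imwrite('pics/c3.png',np.hstack([cv2.resize(s['image'][225:345,200:340],(400,343)),cv2.resize(t['image'][100:220,240:360],(343,343))])[...,::-1])
E
```

```text
4.45 [0.4733 0.0116 0.1772] [-3.142  0.     0.35 ] tool delta [ 0.1335 -0.189   0.0272] 0.233
```

View pics/c3.png

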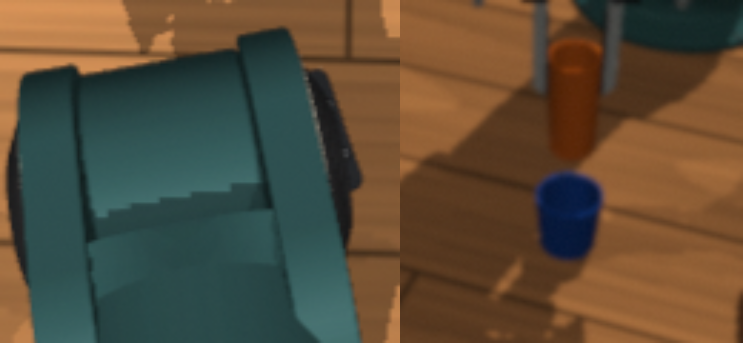

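The scene crop shows the orange cup hanging upright in the fingers, clear of the blue cup, which stayed standing. Next is the move over the small disc.

>>> pendant --ticks '{"dx": [0.2, 0.36, 0.44, 0.44, 0.44, 0.4, 0.26, 0.13, 0, 0], "dy": [-0.28, -0.5, -0.62, -0.62, -0.62, -0.58, -0.38, -0.18, 0, 0], "dz": [0, 0, 0, 0, 0, 0.2, 0.2, 0.14, 0, 0], "rz": [0, 0, 0, 0, 0, 0, 0, 0, 0, 0]}'

```text
time_s: 5.55
position: [0.534, 0.2338, 0.1502]
ee_rot: [3.141, 0.001, 0.349]
contact_force: [0.5, -1.4, -0.3]
opening: 0.474
finger_force: 30.0
```

```bash
python3 go.py .5344 .2350 .0715
```

```text
5.55 [0.534  0.2338 0.1502] [3.141e+00 1.000e-03 3.490e-01] tool delta [ 0.0008 -0.001   0.0787] 0.079
```

Converted, 0.02 m is 0.4, 0.014 m is 0.28.

>>> pendant --ticks '{"dx": [0.01, 0, 0, 0, 0, 0, 0, 0], "dy": [-0.014, 0, 0, 0, 0, 0, 0, 0], "dz": [0.2, 0.4, 0.4, 0.28, 0.16, 0.08, 0, 0], "rz": [0, 0, 0, 0, 0, 0, 0, 0]}'

```text
time_s: 6.35
position: [0.5347, 0.236, 0.0751]
ee_rot: [-3.142, -0.001, 0.35]
contact_force: [-0.3, -0.4, -0.8]
opening: 0.468
finger_force: 30.0
```

```bash
python3 go.py .5344 .2350 .0705
```

```text
6.35 [0.5347 0.236  0.0751] [-3.142e+00 -1.000e-03  3.500e-01] tool delta [-0.0006  0.0008  0.0046] 0.005
```

Converted, 0.002 m is 0.04, 0.001 m is 0.02.

>>> pendant --ticks '{"dx": [0, 0, 0, 0], "dy": [0, 0, 0, 0], "dz": [0.04, 0.02, 0, 0], "rz": [0, 0, 0, 0]}'

```text
time_s: 6.75
position: [0.5343, 0.2359, 0.0715]
ee_rot: [-3.142, -0.0, 0.35]
contact_force: [-0.2, 0.4, -1.3]
opening: 0.475
finger_force: 30.0
```

>>> pendant --ticks '{"dx": [0, 0, 0], "dy": [0, 0, 0], "dz": [0.02, 0, 0], "rz": [0, 0, 0]}'

```text
time_s: 7.05
position: [0.5344, 0.2359, 0.0706]
ee_rot: [-3.141, -0.0, 0.35]
contact_force: [0.2, 0.5, 2.3]
opening: 0.472
finger_force: 30.0
```

```bash
python3 go.py .5344 .2350 .0705;python3 - <<'E'
from h import *
t=snap('scene','scene4')
cv2.imwrite('pics/c4.png',cv2.resize(t['image'][180:290,320:430],(550,550))[...,::-1])
E
```

```text
7.05 [0.5344 0.2359 0.0706] [-3.141 -0.     0.35 ] tool delta [-0.0003  0.0009  0.0001] 0.001
```

View pics/c4.png

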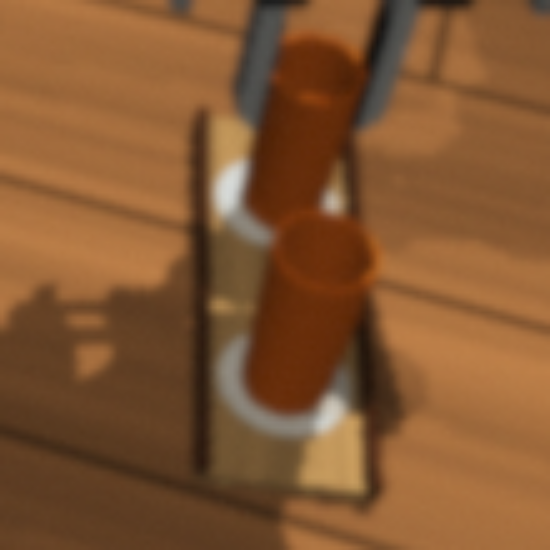

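The cup stands on its disc like its neighbour, and the force jump shows contact. I release, rise, and check from above.

>>> pendant --ticks '{"dx": [0, 0, 0, 0], "dy": [0, 0, 0, 0], "dz": [0, 0, 0, 0], "rz": [0, 0, 0, 0]}' --aperture 0.75

```text
time_s: 7.5
position: [0.5343, 0.2358, 0.0704]
ee_rot: [-3.142, 0.0, 0.35]
contact_force: [0.1, -0.5, -0.0]
opening: 0.744
finger_force: 0.0
```

>>> pendant --ticks '{"dx": [0, 0, 0, 0, -0.36, -0.44, -0.44, -0.44, -0.4, -0.2], "dy": [0, 0, 0, 0, 0.5, 0.62, 0.62, 0.62, 0.6, 0.28], "dz": [-0.2, -0.6, -0.7, -0.6, -0.2, 0, 0, 0, 0, 0], "rz": [0, 0, 0, 0, 0, 0, 0, 0, 0, 0]}' --aperture 1.0

```text
time_s: 8.5
position: [0.4821, 0.0417, 0.1862]
ee_rot: [3.141, -0.0, 0.347]
contact_force: [-0.3, 0.3, -0.2]
opening: 1.001
finger_force: 0.0
```

```bash
python3 go.py .473 .0117 .15;python3 - <<'E'
from h import *
s=snap('top','top5')
cv2.imwrite('pics/c5.png',cv2.resize(s['image'][160:310,110:310],(800,600))[...,::-1])
print(rim(s,165,250,24,.103),rim(s,152,199,20,.103))
E
```

```text
8.5 [0.4821 0.0417 0.1862] [ 3.141 -0.     0.347] tool delta [-0.0188  0.025   0.0362] 0.048
((0.5336824655532837, 0.23530113697052002), 0.022952446714043617, 126, np.float64(0.10307733699192656)) ((0.6411925554275513, 0.2576736807823181), 0.023141680285334587, 138, np.float64(0.10286348481771634))
```

View pics/c5.png

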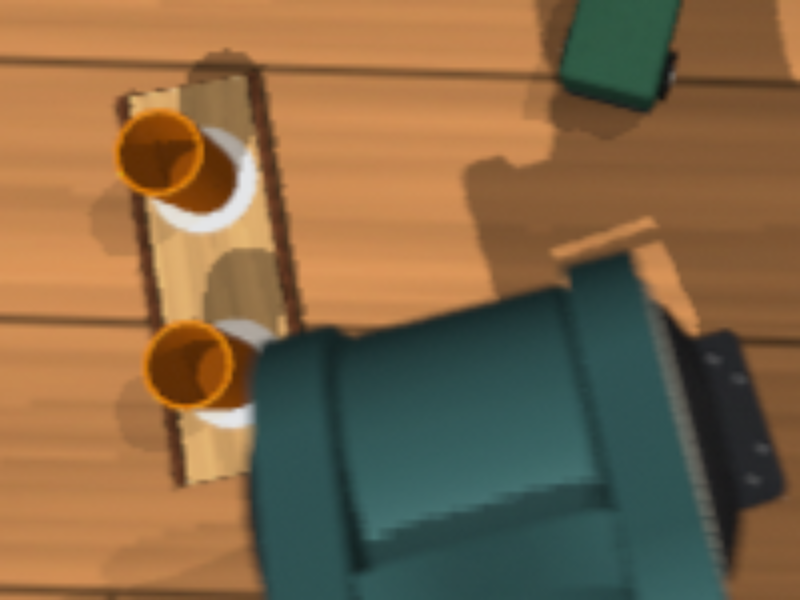

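The orange cup stands at (0.5337, 0.2353), 0.5 mm off its spot. Next I re-measure the blue cup from the scene picture, in case the extraction shifted it.

```bash
python3 - <<'E'
from h import *
for f in('scene1','scene4'):
    s=dict(np.load('pics/%s.npz'%f)); P=cloud(s); im=s['image'].astype(int)
    w=(slice(155,200),slice(275,325)); Q=P[w].reshape(-1,3); c=im[w].reshape(-1,3)
    Q=Q[(c[:,2]>c[:,0]+30)&(Q[:,2]>.05)&(Q[:,2]<.066)]
    print(f,cv2.minEnclosingCircle(Q[:,:2].astype(np.float32)),len(Q),Q[:,2].max())
E
python3 go.py .473 .0117 .12
```

```text
scene1 ((0.47612297534942627, 0.013298334553837776), 0.029435839504003525) 53 0.06176210631844572
scene4 ((0.4727492332458496, 0.01243566069751978), 0.031566862016916275) 133 0.062097157112371015
8.55 [0.4819 0.0402 0.1861] [3.14  0.    0.346] tool delta [-0.018   0.0237  0.0661] 0.073
```

Converted, 0.03 m is 0.6, 0.02 m is 0.4.

>>> pendant --ticks '{"dx": [-0.18, -0.18, 0, 0, 0], "dy": [0.24, 0.24, 0, 0, 0], "dz": [0.4, 0.6, 0.4, 0, 0], "rz": [0, 0, 0, 0, 0]}'

```text
time_s: 9.05
position: [0.4745, 0.0165, 0.1163]
ee_rot: [-3.141, -0.0, 0.351]
contact_force: [0.1, 0.2, 0.5]
opening: 1.001
finger_force: 0.0
```

```bash
python3 go.py .473 .0120 .025
```

```text
9.05 [0.4745 0.0165 0.1163] [-3.141 -0.     0.351] tool delta [-0.003   0.0038  0.0913] 0.091
```

>>> pendant --ticks '{"dx": [-0.06, 0, 0, 0, 0, 0, 0, 0], "dy": [0.08, 0, 0, 0, 0, 0, 0, 0], "dz": [0.4, 0.5, 0.4, 0.3, 0.2, 0.02, 0, 0], "rz": [0, 0, 0, 0, 0, 0, 0, 0]}'

```text
time_s: 9.85
position: [0.4733, 0.0111, 0.0254]
ee_rot: [3.141, -0.001, 0.35]
contact_force: [-0.3, -0.3, -0.2]
opening: 1.002
finger_force: 0.0
```

```bash
python3 go.py .473 .0120 .025
```

```text
9.85 [0.4733 0.0111 0.0254] [ 3.141e+00 -1.000e-03  3.500e-01] tool delta [ 0.0001 -0.0009  0.0004] 0.001
```

>>> pendant --ticks '{"dx": [0, 0, 0, 0, 0, 0, 0], "dy": [0, 0, 0, 0, 0, 0, 0], "dz": [0, 0, 0, 0, 0, 0, 0], "rz": [0, 0, 0, 0, 0, 0, 0]}' --aperture 0.45

```text
time_s: 10.55
position: [0.4726, 0.0111, 0.0245]
ee_rot: [-3.142, 0.0, 0.35]
contact_force: [-1.7, -0.8, 5.1]
opening: 0.651
finger_force: 30.0
```

>>> pendant --ticks '{"dx": [0, 0, 0, 0, 0, 0], "dy": [0, 0, 0, 0, 0, 0], "dz": [-0.1, -0.3, -0.4, -0.2, 0, 0], "rz": [0, 0, 0, 0, 0, 0]}'

```text
time_s: 11.15
position: [0.4725, 0.0109, 0.0741]
ee_rot: [3.142, 0.0, 0.35]
contact_force: [-0.1, 0.6, -2.0]
opening: 0.653
finger_force: 30.0
```

```bash
python3 go.py .5033 -.2318 .075
```

```text
11.15 [0.4725 0.0109 0.0741] [3.142 0.    0.35 ] tool delta [-0.0542  0.2386 -0.0009] 0.245
```

Converted, 0.034 m is 0.68, 0.032 m is 0.64.

>>> pendant --ticks '{"dx": [-0.06, -0.1, -0.14, -0.16, -0.16, -0.16, -0.14, -0.1, -0.06, 0], "dy": [0.26, 0.46, 0.64, 0.68, 0.68, 0.68, 0.64, 0.46, 0.26, 0], "dz": [0, 0, 0, 0, 0, 0, 0, 0, 0, 0], "rz": [0, 0, 0, 0, 0, 0, 0, 0, 0, 0]}'

```text
time_s: 12.15
position: [0.5029, -0.2327, 0.0737]
ee_rot: [-3.141, 0.001, 0.347]
contact_force: [0.0, 0.2, -0.7]
opening: 0.645
finger_force: 30.0
```

>>> pendant --ticks '{"dx": [0, 0], "dy": [0, 0], "dz": [0, 0], "rz": [0, 0]}'

```text
time_s: 12.35
position: [0.5035, -0.2296, 0.0743]
ee_rot: [-3.141, 0.0, 0.352]
contact_force: [0.2, 0.2, -0.5]
opening: 0.65
finger_force: 30.0
```

```bash
python3 go.py .5033 -.2318 .035
```

```text
12.35 [ 0.5035 -0.2296  0.0743] [-3.141  0.     0.352] tool delta [-0.0009  0.0021  0.0393] 0.039
```

>>> pendant --ticks '{"dx": [-0.01, 0, 0, 0, 0, 0], "dy": [0.03, 0, 0, 0, 0, 0], "dz": [0.2, 0.3, 0.2, 0.08, 0, 0], "rz": [0, 0, 0, 0, 0, 0]}'

```text
time_s: 12.95
position: [0.5037, -0.2325, 0.0355]
ee_rot: [-3.141, -0.0, 0.35]
contact_force: [0.9, 0.4, -0.4]
opening: 0.651
finger_force: 30.0
```

```bash
python3 go.py .5033 -.2318 .0325
```

```text
12.95 [ 0.5037 -0.2325  0.0355] [-3.141 -0.     0.35 ] tool delta [-0.0001 -0.0008  0.003 ] 0.003
```

>>> pendant --ticks '{"dx": [0, 0, 0, 0], "dy": [0, 0, 0, 0], "dz": [0.03, 0.02, 0, 0], "rz": [0, 0, 0, 0]}'

```text
time_s: 13.35
position: [0.5036, -0.2326, 0.033]
ee_rot: [3.142, -0.0, 0.35]
contact_force: [-0.6, 0.6, -1.0]
opening: 0.649
finger_force: 30.0
```

>>> pendant --ticks '{"dx": [0, 0, 0], "dy": [0, 0, 0], "dz": [0.014, 0, 0], "rz": [0, 0, 0]}'

```text
time_s: 13.65
position: [0.5036, -0.2327, 0.0326]
ee_rot: [3.141, -0.0, 0.35]
contact_force: [-2.9, 0.1, 5.1]
opening: 0.653
finger_force: 30.0
```

```bash
python3 go.py .5033 -.2318 .0325
```

```text
13.65 [ 0.5036 -0.2327  0.0326] [ 3.141 -0.     0.35 ] tool delta [-0.     -0.0009  0.0001] 0.001
```

Contact at 5 N. I release, rise clear and verify.

>>> pendant --ticks '{"dx": [0, 0, 0, 0, 0], "dy": [0, 0, 0, 0, 0], "dz": [0, 0, 0, 0, 0], "rz": [0, 0, 0, 0, 0]}' --aperture 1.0

```text
time_s: 14.15
position: [0.5035, -0.2326, 0.0322]
ee_rot: [-3.141, 0.0, 0.35]
contact_force: [0.1, 0.2, -0.7]
opening: 0.996
finger_force: 0.0
```

>>> pendant --ticks '{"dx": [0, 0, 0, 0, 0, 0, 0, 0, 0, 0], "dy": [0, 0, 0, 0, 0, -0.6, -0.7, -0.7, -0.7, -0.7], "dz": [-0.2, -0.5, -0.6, -0.6, -0.6, -0.4, 0, 0, 0, 0], "rz": [0, 0, 0, 0, 0, 0, 0, 0, 0, 0]}'

```text
time_s: 15.15
position: [0.4446, -0.0717, 0.1779]
ee_rot: [3.141, -0.0, 0.35]
contact_force: [0.4, 0.1, -0.2]
opening: 1.003
finger_force: 0.0
```

>>> pendant --ticks '{"dx": [0, 0, 0, 0], "dy": [-0.7, -0.4, 0, 0], "dz": [0, 0, 0, 0], "rz": [0, 0, 0, 0]}'

```text
time_s: 15.55
position: [0.4266, -0.0214, 0.1778]
ee_rot: [3.141, -0.001, 0.35]
contact_force: [0.1, -0.5, 0.3]
opening: 1.0
finger_force: 0.0
```

```bash
python3 - <<'E'
from h import *
s=snap('top','top6'); snap('scene','scene6')
print(rim(s,378,270,24,.068),rim(s,376,222,20,.068)); print(rim(s,165,250,24,.103),rim(s,152,199,20,.103))
E
```

```text
((0.5043591260910034, -0.23386147618293762), 0.03087931126356125, 168, np.float64(0.06795677430863027)) ((0.6133204102516174, -0.21804094314575195), 0.031320709735155106, 153, np.float64(0.06789737847915016))
((0.5337424278259277, 0.23511040210723877), 0.023199673742055893, 131, np.float64(0.10288215069561162)) ((0.6411054134368896, 0.25763246417045593), 0.023136455565690994, 133, np.float64(0.1028240790509652))
```

View pics/top6.png

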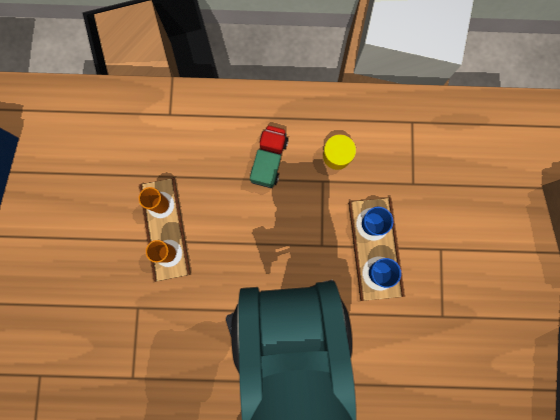

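The final picture shows the orange cup at (157,252) and the blue one at (383,272). Both are upright on their discs, with rims at 0.103 and 0.068 m, within about 0.5 and 2.5 mm of centre. The display tumblers, truck and tin are where they were, and the arm is clear.

```bash
python3 -c "
from cell import ctrl
print(ctrl.job_done())"
```

```text
the job is handed in; nothing more can be done
None
```

I separated the tumblers and stood each one upright on its own disc, orange about 0.5 mm and blue about 2.5 mm off centre; nothing else moved, and I handed the job in at about 16 s (no verdict was shown).

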